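Seat the tube block centred on the shaker platform

ROBOT

A 6-joint arm with a two-finger parallel gripper is mounted at the origin on the work surface. World frame = base frame: x ahead of the robot, y to its left, z up, the work surface at z = 0. Lengths are in m, angles in rad, forces in N, time in s.
With the tool pointing down it reaches from about 0.35 to 0.975 m from the base axis. Payload 4.9 kg.
Tool frame: the origin (TCP) lies on the centre line of the jaws, within the pads' length; the fingertips stand manip.tip_reach ahead of it and the grasp point (between the pads) is the TCP (manip.tip_reach is the distance from the TCP to the fingertips, in m); z points along the fingers, y is the line along which they close (so a half turn about z gives the same grasp; the last joint's range is limited). The gripper opens to 85 mm and grips with 20 to 120 N. Pads are 22 mm wide; open, the fingers measure 114 mm over their backs; the gripper's body (76 mm by 85 mm) begins 54 mm behind the grasp point. The pads swing forward as they close: fully open they stand 13 mm farther back than shut.
Start: joints at [1.093, 0.053, 1.613, -0, 1.476, -0.119], TCP at [0.219, 0.585, 0.25] pointing down, gripper open.
Joint ranges: [-3.01, 3.01], [-1.01, 2.22], [0.06, 2.58], [-1.02, 4.17], [0.09, 2.62], [-3.14, 3.14]. Speed limits (rad/s): [2.57, 2.57, 3.14, 3.14, 3.14, 3.14].

INTERFACE

Orientations are given as a unit quaternion [w, x, y, z].
In Python, from plant import manip gives the robot as it stands. The module is installed in compiled form; this text tells all that it offers.
- The arm moves only by the tool move_arm, never from a script. Its argument "rows" is a list of rows, each a list of 7 numbers: the shift along the tool's x, y, z in cm, then the turn, a rotation vector about the tool's x, y, z in degrees, then the opening, from -1 (shut) to 1 (fully open). In form: [[tx, ty, tz, ax, ay, az, jaw], ...]. A call has 1 to 20 rows; each row shifts and turns the commanded pose from where the row before left it, along the tool's axes as they then stand; what a row does not reach is not made up. A row lasts 1/12 s, in which the tool goes at most 41.7 mm and 7.16 degrees, less where a joint would pass 70% of its speed; a pose out of reach is approached as far as the arm can. A call is refused whole if a number of a shift passes 4.17 or a number of a turn 7.16, either way. A call with a gripper value outside its range is refused whole. The fingers move at their own pace and stop on an object; the grip force is fixed at half the most. Time passes only in rows, so rows that do not move let the fingers close. It gives the time, the measured TCP pose, the force, the opening and the grip force at its end, in the units of the state.
- manip.state(): the state, without advancing time (a new reading comes with each control period).
- manip.grab_frame(name): name is "scene" or "top"; returns a dict with "img" (384x512x3 uint8, blue, green, red), "mtx" (3x3 intrinsics, pixels), "R" (3x3) and "t" (3): a world point X has camera coordinates R X + t. Camera axes: x right, y down, z forward; pixel columns grow to the right and rows downward; lengths in m; the calibration is good to about 2 mm. A picture is of the moment at which its call begins. There is no depth.
- manip.job_done(): hands the job in; it is judged then, once.
The state is a dict: "time": time; "joint_pos": joint angles; "joint_vel": joint speeds; "joint_efforts": joint torques, N m; "tool_pos": TCP position; "tool_rot": TCP orientation; "contact_force": force on the tool from outside, world axes, zero at the start; "ft_torque": the same for the moment, N m; "gripper_width": opening from 0.0 (shut) to 1.0 (fully open); "grasp_force": force on a finger pad.
Only numpy, scipy, OpenCV 4.12 (cv2) and the standard library are available. Lean on these libraries where they do the work, as an engineer would, in place of code of your own. Each camera call takes 0.05 s, during which the arm holds its last target. There are 200 camera calls.

TASK

Pick up the aluminium tube block from the bench and set it gently flat on the small steel platform on top of the shaker, square to it and a few millimetres clear of its two stops; then, keeping it on the platform, slide it until it presses on the end stop with a light steady push (about 6 N, held half a second, never as much as 14 N), and after that slide it sideways until it presses on the side stop just the same. Let go so that it rests flat, square and centred against both stops with no edge over the platform's rim, and leave the other things on the bench where they are.

Things in the scene. Friction and masses are not known exactly. Their poses are not given: they have to be found in the camera images.
- block: loose aluminium tube block, 96 long (x) x 60 wide (y) x 45 high (z) mm, 0.29 to 0.59 kg (varies from run to run), with ten 12.5 mm tube holes from above (two rows of five along x). Stands on the bench at the start. Origin: centre of its underside; x along its length, z up. Half a turn about z makes no difference. Grip it across its 60 mm width.
- shaker: white block shaker, fixed to the bench: housing 210 (x) x 175 (y) mm, top face 70 mm above the bench; a round neck carries the platform above it. Origin: centre of its underside on the bench; x points away from the control panel towards the end stop, y towards the side stop, z up.
- platform: rigid steel platform on the shaker, 104 (x) x 68 (y) mm, 8 mm thick. Origin: centre of its top face, 94 mm above the bench. Axes as the shaker's. A block touching both stops is centred exactly here, with 4 mm of platform free all round. Sliding the block on it takes a steady 2 to 7 N, differing by run; the push on a stop comes on top, and part of the drag may pass to it.
- end_stop: rigid steel stop bar at the platform's +x end, 44 mm long (y), 6 mm thick, standing 10 mm above the platform. Origin: middle of its inner face (48 mm from the platform's centre) at the height of the platform's top face; it faces -x. Axes as the shaker's. It does not yield: the push climbs within about a millimetre; creep and read the force.
- side_stop: rigid steel stop bar along the platform's +y side, 74 mm long (x), 6 mm thick, standing 10 mm above the platform. Origin: middle of its inner face (30 mm from the platform's centre) at the height of the platform's top face; it faces -y. Axes as the shaker's. As stiff as the end stop. If the block slides along one stop while still pressed on it, the drag grows: ease that push first.
- carton: bystander: cardboard carton 85 x 75 x 40 mm; origin at the centre of its underside
- pot: bystander: small jar, diameter 42, height 55 mm; origin at the centre of its underside
- reagent: bystander: amber bottle, diameter 58, height 120 mm; origin at the centre of its underside
- beaker: bystander: glass beaker, diameter 68, height 80 mm; origin at the centre of its underside
- marker: bystander: black marker pen, diameter 14, length 120 mm, lying on the bench along its x; origin under its middle

How it is judged:
On the way, in this order (a step that is already met when the one before it is completed fails the run):
1. the block is set down flat on the platform, not yet pressing on either stop (z of block in the frame of platform between -0.003 and 0.003 m and angle between block's own z axis and vertical below 0.04 rad and horizontal distance between block and platform below 0.025 m and contact force between block and platform above 1 N and contact force between block and end_stop below 1 N and contact force between block and side_stop below 1 N), for 0.1 s.
2. resting on the platform, the block is pressed on the end stop with over 3 N (contact force between block and end_stop above 3 N and z of block in the frame of platform below 0.003 m and contact force between block and side_stop below 3 N), for 0.2 s.
3. resting on the platform, the block is pressed on the side stop with over 3 N (contact force between block and side_stop above 3 N and z of block in the frame of platform below 0.003 m), for 0.2 s.
At the end, for the whole second after the job is handed in: The block rests released and still on the platform, its underside centre within 2 mm of the platform's centre along each axis, square within 0.03 rad and flat, so that it sits against both stops with no edge over the rim (x of block in the frame of platform between -0.002 and 0.002 m and y of block in the frame of platform between -0.002 and 0.002 m and z of block in the frame of platform between -0.002 and 0.002 m and angle between the x axis of block and the x axis of platform, either way round below 0.03 rad and angle between block's own z axis and vertical below 0.03 rad and linear speed of block below 0.01 m/s and contact force between the fingers and block below 0.1 N); the robot touches nothing.
It fails at once if the block is pushed on a stop with over 14 N (contact force between block and end_stop above 14 N or contact force between block and side_stop above 14 N).
It fails at once if the block is dropped or pressed hard on the platform (over 45 N) (contact force between block and platform above 45 N).
It fails at once if a bystander is moved by more than 20 mm (distance of any of carton, pot, reagent, beaker, marker from where it was at the start of the episode above 0.02 m).
It also fails if it takes over 72 s, if anything falls off the work surface, if the arm or the gripper's body presses on something with over 40 N, if the wrist force passes 120 N, or if a joint passes its speed limit or range.

## Working session

There is one attempt and no reset: what is moved stays moved. The work goes in short steps, Python scripts to look and compute and a tool call to move; the robot and the scene stay as the last step left them, time stands still between calls to the robot, and variables do not carry over. Pictures are saved under pics/ and viewed, at most 10 in all, crops included, and the job is handed in when it is done.

Besides the shell and the picture viewer there is one more tool, called after "Call:" as name(argument=value, ...), one argument or row to a line, values as JSON. move_arm: Moves the arm, as the interface text tells. Its arguments: {"type":"object","properties":{"rows":{"type":"array","items":{"type":"array","items":{"type":"number"}}}},"required":["rows"]}

```bash
mkdir -p pics
python3 - <<'E'
from plant import manip
import cv2,pickle
s=manip.state()
print({k:s[k] for k in('time','tool_pos','tool_rot','contact_force','gripper_width')},manip.tip_reach)
for n in('scene','top'):
    f=manip.grab_frame(n); pickle.dump(f,open(f'{n}.pkl','wb')); cv2.imwrite(f'pics/{n}0.png',cv2.resize(f['img'],(800,600),interpolation=cv2.INTER_CUBIC)); print(n,f['mtx'].tolist(),f['R'].tolist(),f['t'])
E
```

```text
{'time': 0.0, 'tool_pos': array([0.21917562, 0.58467826, 0.24904168]), 'tool_rot': array([-3.08918695e-04,  1.78419677e-01,  9.83953920e-01, -1.00330262e-03]), 'contact_force': array([-0.14917849, -0.30061019,  0.65938954]), 'gripper_width': 1.0001541034361985} 0.019
scene [[417.7792768062586, 0.0, 255.3115217716829], [0.0, 417.7792768062586, 187.4197864461562], [0.0, 0.0, 1.0]] [[0.8661452694999073, 0.49967326066805284, 0.010908927366565757], [0.3405139665651198, -0.5739964575425317, -0.7447001445566618], [-0.3658450637865999, 0.6487331495322097, -0.667310040386774]] [-0.50665481 -0.12118281  1.50829012]
top [[472.20744829478775, 0.0, 253.42205681512547], [0.0, 472.20744829478775, 189.98958419068418], [0.0, 0.0, 1.0]] [[0.017560960155446406, -0.9998457135793111, -0.00040213865412515835], [-0.9914144558116794, -0.017360751392188605, -0.1295993098698067], [0.12957233302696372, 0.0026745743917373542, -0.9915663654873397]] [1.04890289e-03 5.72164693e-01 1.70887380e+00]
```

View pics/top0.png

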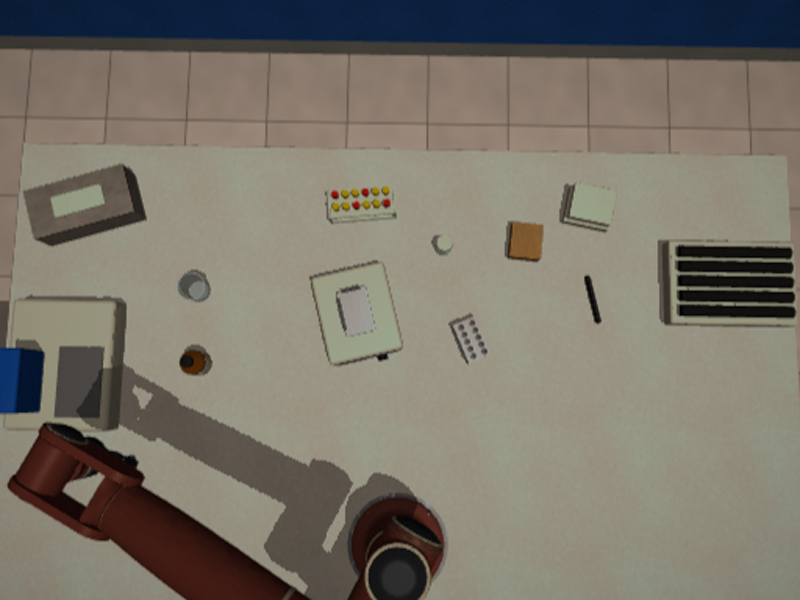

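View pics/scene0.png

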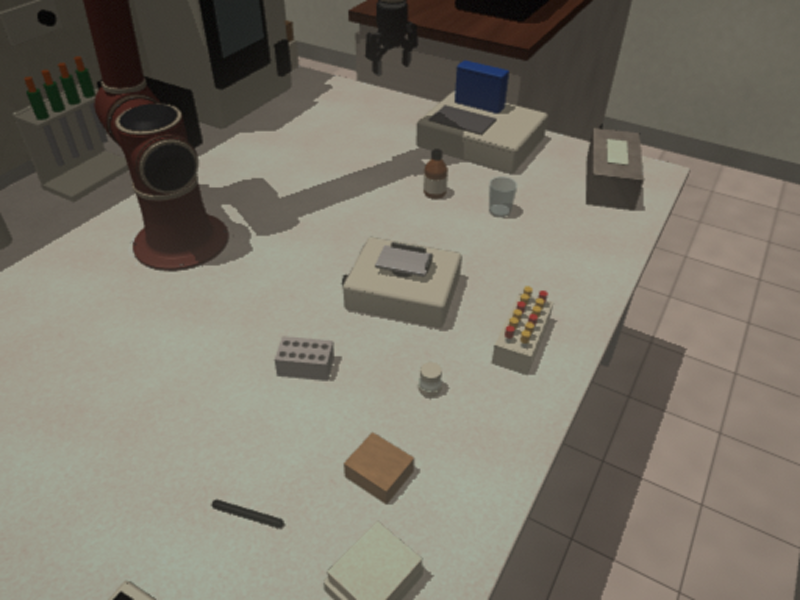

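The overview shows the block near top (468,338) and the shaker near (357,312). The panel is on the near side, and the stops are the dark bars at the far and left sides of the platform. Next: enlarged crops.

Run:
```python
import cv2,pickle
for n,(x,y,w,h,k) in dict(top=(195,162,124,76,6.4),scene=(172,148,130,98,6)).items():
    im=pickle.load(open(n+'.pkl','rb'))['img'][y:y+h,x:x+w]
    cv2.imwrite(f'pics/{n}1.png',cv2.convertScaleAbs(cv2.resize(im,None,fx=k,fy=k,interpolation=cv2.INTER_CUBIC),alpha=1.2))
```

```text
(no output)
```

View pics/top1.png

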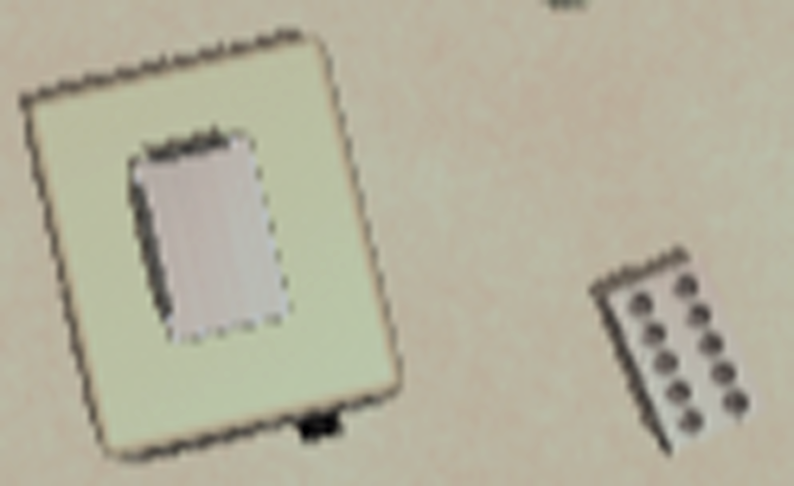

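View pics/scene1.png

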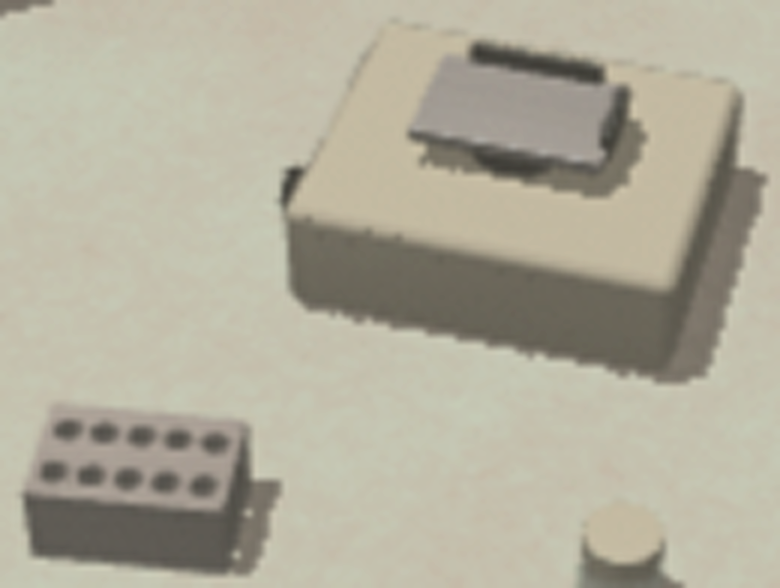

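```bash
cat > h.py <<'E'
import numpy as np,cv2,pickle
from scipy.optimize import least_squares
CROP=dict(top=(195,162,6.4),scene=(172,148,6))
F={n:pickle.load(open(n+'.pkl','rb')) for n in CROP}
def px(n,p):
    x,y,k=CROP[n]; return (np.array(p,float)+.5)/k-.5+[x,y]
def proj(n,X):
    f=F[n]; return cv2.projectPoints(np.asarray(X,float),cv2.Rodrigues(f['R'])[0],f['t'],f['mtx'],None)[0][:,0]
def place(q,L,z):
    c,s=np.cos(q[2]),np.sin(q[2]); L=np.asarray(L,float)
    return np.c_[q[0]+c*L[:,0]-s*L[:,1],q[1]+s*L[:,0]+c*L[:,1],np.full(len(L),z)]
E
python3 - <<'E'
from h import *
# holes: i along +x, row +y first
i=np.arange(5)-2
T=np.r_[[(691,421),(679,392),(666,363),(653,333),(641,304)],[(736,403),(723,374),(711,345),(699,315),(686,286)]]
S=np.r_[[(68,429),(104,433),(140,435),(178,439),(214,442)],[(53,470),(91,475),(128,478),(165,482),(203,485)]]
def holes(q): return np.r_[np.c_[i*q[3],0*i+q[4]],np.c_[i*q[3],0*i-q[4]]]
def rb(q,ns): return np.concatenate([(proj(n,place(q,holes(q),.044))-px(n,P)).ravel() for n,P in ns])
for ns in ([('top',T)],[('scene',S)],[('top',T),('scene',S)]):
    r=least_squares(rb,[.5,-.15,.3,.018,.012],args=(ns,)); print('block',r.x.round(4),'rms',np.sqrt(np.mean(r.fun**2)).round(2))
PT=[(-52,34),(-52,-34),(52,-34)];T=[(172,338),(290,318),(250,135)]
PS=[(-52,34),(-52,-34),(52,-34)];S=[(446,56),(410,135),(605,163)]
def rp(q,ns): return np.concatenate([(proj(n,place(q,np.array(L)/1e3,.094))-px(n,P)).ravel() for n,L,P in ns])
for ns in ([('top',PT,T)],[('scene',PS,S)],[('top',PT,T),('scene',PS,S)]):
    r=least_squares(rp,[.5,.1,.2],args=(ns,)); print('plat',r.x.round(4),'rms',np.sqrt(np.mean(r.fun**2)).round(2))
q=r.x
# housing corner check
H=place(q,np.array([(105,87.5),(105,-87.5),(-105,-87.5),(-105,87.5)])/1e3,.07)
for n in CROP: print(n,((proj(n,H)-CROP[n][:2]+.5)*CROP[n][2]).round(0).tolist())
E
```

```text
block [ 0.4754 -0.1688  0.4062  0.0181  0.0139] rms 0.06
block [ 0.4773 -0.166   0.4095  0.018   0.0139] rms 0.08
block [ 0.4767 -0.1671  0.4074  0.018   0.0139] rms 0.38
plat [0.5318 0.1026 0.2295] rms 0.31
plat [0.5363 0.1041 0.2819] rms 0.28
plat [0.5342 0.1038 0.2537] rms 0.68
top [[20.0, 96.0], [320.0, 25.0], [406.0, 383.0], [102.0, 456.0]]
scene [[745.0, 80.0], [676.0, 289.0], [278.0, 212.0], [380.0, 16.0]]
```

```bash
cat >> h.py <<'E'
def edge(n,img,A,B,w=4,N=40):
    """subpixel edge points near the projected segment A-B (world)"""
    P=proj(n,np.linspace(A,B,N+8)[4:-4]); d=P[-1]-P[0]; nn=np.array([-d[1],d[0]])/np.hypot(*d)
    s=np.arange(-w,w+.01,.25); G=P[:,None]+s[None,:,None]*nn
    g=cv2.GaussianBlur(img.astype(np.float32),(0,0),.7)
    v=cv2.remap(g,G[...,0].astype(np.float32),G[...,1].astype(np.float32),cv2.INTER_LINEAR)
    m=np.linalg.norm(np.gradient(v,axis=1),axis=2)
    o=s[m.argmax(1)]; k=abs(o-np.median(o))<1.2
    return P,nn,o,k
E
python3 - <<'E'
from h import *
q=[.5335,.1032,.245]
E=dict(Hx=((105,-75),(105,75),.07),Hn=((-105,-75),(-105,75),.07),Hr=((-92,-87.5),(92,-87.5),.07),Hl=((-92,87.5),(92,87.5),.07),
 Pn=((-52,-34),(-52,34),.094),Pr=((-52,-34),(52,-34),.094))
for n in F:
  for e,(a,b,z) in E.items():
    A,B=place(q,np.array([a,b])/1e3,z); P,nn,o,k=edge(n,F[n]['img'],A,B)
    t=np.linspace(-.5,.5,len(o)); c=np.polyfit(t[k],o[k],1); 
    # world yaw of edge: intersect endpoints with plane z
    f=F[n]; ends=P[[0,-1]]+np.polyval(c,[-.5,.5])[:,None]*nn
    W=[]
    for u in ends:
        r=f['R'].T@np.linalg.solve(f['mtx'],np.r_[u,1]); C=-f['R'].T@f['t']; W.append(C+r*(z-C[2])/r[2])
    d=W[1]-W[0]; yaw=np.arctan2(d[1],d[0])-(np.pi/2 if e in('Hx','Hn','Pn') else 0)
    L=np.mean(W,0)-[q[0],q[1],0]; print(n,e,'yaw',yaw.round(4),'n',k.sum(),'sd',np.std(o[k]-np.polyval(c,t[k])).round(2),'localmid mm',(1e3*np.array([np.cos(q[2])*L[0]+np.sin(q[2])*L[1],-np.sin(q[2])*L[0]+np.cos(q[2])*L[1]])).round(1))
E
```

```text
top Hx yaw 0.2496 n 23 sd 0.17 localmid mm [98.5 -0. ]
top Hn yaw 0.2985 n 28 sd 0.6 localmid mm [-1.12e+02 -1.00e-01]
top Hr yaw 0.232 n 25 sd 0.46 localmid mm [  0.  -87.4]
top Hl yaw 0.2499 n 26 sd 0.26 localmid mm [ 0.  90.7]
top Pn yaw 0.2504 n 20 sd 0.15 localmid mm [-51.2   0. ]
top Pr yaw 0.2446 n 39 sd 0.19 localmid mm [  0.  -32.6]
scene Hx yaw 0.2641 n 26 sd 0.25 localmid mm [104.    0.2]
scene Hn yaw 0.2584 n 37 sd 0.33 localmid mm [-103.3   -0.7]
scene Hr yaw 0.2384 n 40 sd 0.27 localmid mm [  0.3 -89.7]
scene Hl yaw 0.2436 n 26 sd 0.48 localmid mm [ 1.1 80. ]
scene Pn yaw 0.267 n 40 sd 0.27 localmid mm [-50.4  -0.6]
scene Pr yaw 0.2385 n 30 sd 0.26 localmid mm [ -0.1 -33.2]
```

```bash
cat > g.py <<'E'
import sys,numpy as np
from plant import manip
from scipy.spatial.transform import Rotation as Ro
def go(x,y,z,th):
    s=manip.state(); R=Ro.from_quat(np.r_[s['tool_rot'][1:],s['tool_rot'][0]])
    T=Ro.from_euler('z',th)*Ro.from_euler('x',np.pi)
    print('t',round(s['time'],2),'pos',s['tool_pos'].round(4),'F',s['contact_force'].round(2),'w',round(s['gripper_width'],3),'q',s['joint_pos'].round(2))
    print('tool shift cm',(R.inv().apply(np.array([x,y,z])-s['tool_pos'])*100).round(2),'turn deg',np.degrees((R.inv()*T).as_rotvec()).round(2))
if __name__=='__main__': go(*map(float,sys.argv[1:]))
E
python3 g.py .4767 -.1671 .2 .4074; grep -c . g.py
```

```text
t 0.1 pos [0.2192 0.5847 0.2492] F [ 0.09  0.98 -0.26] w 1.001 q [ 1.09  0.05  1.61  0.    1.48 -0.12]
tool shift cm [-50.51 -61.34   5.02] turn deg [-7.000e-02  1.200e-01  1.361e+02]
9
```

Call:
move_arm(
  rows=[
    [-2.52,-3.06,0.2,0,0,0,1],
    [-2.52,-3.06,0.2,0,0,0,1],
    [-2.52,-3.06,0.2,0,0,0,1],
    [-2.52,-3.06,0.2,0,0,0,1],
    [-2.52,-3.06,0.2,0,0,0,1],
    [-2.52,-3.06,0.2,0,0,0,1],
    [-2.52,-3.06,0.2,0,0,0,1],
    [-2.52,-3.06,0.2,0,0,0,1],
    [-2.52,-3.06,0.2,0,0,0,1],
    [-2.52,-3.06,0.2,0,0,0,1],
    [-2.52,-3.06,0.2,0,0,0,1],
    [-2.52,-3.06,0.2,0,0,0,1],
    [-2.52,-3.06,0.2,0,0,0,1],
    [-2.52,-3.06,0.2,0,0,0,1],
    [-2.52,-3.06,0.2,0,0,0,1],
    [-2.52,-3.06,0.2,0,0,0,1],
    [-2.52,-3.06,0.2,0,0,0,1],
    [-2.52,-3.06,0.2,0,0,0,1],
    [-2.52,-3.06,0.2,0,0,0,1],
    [-2.52,-3.06,0.2,0,0,0,1],
  ],
)

```text
time: 1.77
tool_pos: [0.4764, -0.1669, 0.2097]
tool_rot: [-0.0, 0.179, 0.984, 0.0]
contact_force: [0.9, -0.0, 0.9]
gripper_width: 1.001
grasp_force: 0.0
```

Call:
move_arm(
  rows=[
    [0,0,0,0,0,6.8,1],
    [0,0,0,0,0,6.8,1],
    [0,0,0,0,0,6.8,1],
    [0,0,0,0,0,6.8,1],
    [0,0,0,0,0,6.8,1],
    [0,0,0,0,0,6.8,1],
    [0,0,0,0,0,6.8,1],
    [0,0,0,0,0,6.8,1],
    [0,0,0,0,0,6.8,1],
    [0,0,0,0,0,6.8,1],
    [0,0,0,0,0,6.8,1],
    [0,0,0,0,0,6.8,1],
    [0,0,0,0,0,6.8,1],
    [0,0,0,0,0,6.8,1],
    [0,0,0,0,0,6.8,1],
    [0,0,0,0,0,6.8,1],
    [0,0,0,0,0,6.8,1],
    [0,0,0,0,0,6.8,1],
    [0,0,0,0,0,6.8,1],
    [0,0,0,0,0,6.8,1],
  ],
)

```text
time: 3.43
tool_pos: [0.4761, -0.1647, 0.2097]
tool_rot: [-0.0, 0.98, 0.2, -0.0]
contact_force: [1.0, 0.8, -0.3]
gripper_width: 0.998
grasp_force: 0.0
```

```bash
python3 g.py .4767 -.1671 .036 .4074
```

```text
t 3.43 pos [ 0.4761 -0.1647  0.2097] F [ 1.    0.78 -0.34] w 0.998 q [-0.48 -0.21  1.93 -0.    1.42  0.69]
tool shift cm [-0.03  0.26 17.37] turn deg [-0.04  0.04 -0.24]
```

Call:
move_arm(
  rows=[
    [0,0.1,2.5,0,0,0,1],
    [0,0.1,3,0,0,0,1],
    [0,0,3,0,0,0,1],
    [0,0,2.5,0,0,0,1],
    [0,0,1.5,0,0,0,1],
    [0,0,0,0,0,0,1],
    [0,0,0,0,0,0,1],
  ],
)

```text
time: 4.02
tool_pos: [0.4764, -0.1662, 0.0843]
tool_rot: [-0.001, 0.979, 0.203, -0.001]
contact_force: [-0.5, -0.3, 1.0]
gripper_width: 1.001
grasp_force: 0.0
```

```bash
python3 g.py .4767 -.1671 .036 .4074
python3 - <<'E'
from h import *
from plant import manip
a=manip.grab_frame('scene')['img'][200:270,160:240]
cv2.imwrite('pics/c2.png',cv2.resize(a,None,fx=7,fy=7,interpolation=cv2.INTER_CUBIC))
E
```

```text
t 4.02 pos [ 0.4764 -0.1662  0.0843] F [-0.49 -0.25  1.03] w 1.001 q [-0.48 -0.07  2.03  0.    1.19  0.68]
tool shift cm [0.   0.1  4.82] turn deg [-0.12  0.1   0.1 ]
```

View pics/c2.png

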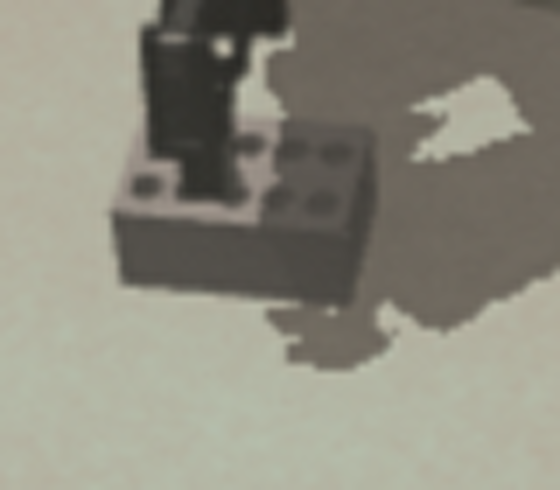

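The open fingers hover over the block and straddle its middle, with the tips near (210,190). That is consistent with the estimate, so I descend and close.

Call:
move_arm(
  rows=[
    [0,0.1,1.5,0,0,0,1],
    [0,0,1.5,0,0,0,1],
    [0,0,1,0,0,0,1],
    [0,0,0.8,0,0,0,1],
    [0,0,0,0,0,0,1],
    [0,0,0,0,0,0,1],
  ],
)

```text
time: 4.57
tool_pos: [0.4779, -0.1677, 0.0377]
tool_rot: [0.0, 0.979, 0.203, 0.0]
contact_force: [-0.6, 0.1, 0.4]
gripper_width: 1.001
grasp_force: 0.0
```

Call:
move_arm(
  rows=[
    [0,0,0,0,0,0,0.6],
    [0,0,0,0,0,0,0.45],
    [0,0,0,0,0,0,0.4],
    [0,0,0,0,0,0,0.3],
    [0,0,0,0,0,0,0.2],
    [0,0,0,0,0,0,0],
    [0,0,0,0,0,0,-1],
    [0,0,0,0,0,0,-1],
    [0,0,0,0,0,0,-1],
    [0,0,0,0,0,0,-1],
  ],
)

```text
time: 5.4
tool_pos: [0.4784, -0.1678, 0.0386]
tool_rot: [0.0, 0.979, 0.203, 0.001]
contact_force: [-1.1, 1.0, 5.6]
gripper_width: 0.686
grasp_force: 66.6
```

```bash
python3 g.py .4767 -.1671 .036 .4074
```

```text
t 5.4 pos [ 0.4784 -0.1678  0.0386] F [-1.11  0.99  5.62] w 0.686 q [-0.48  0.01  2.04  0.    1.09  0.68]
tool shift cm [-0.13 -0.13  0.26] turn deg [ 0.05 -0.06  0.1 ]
```

Call:
move_arm(
  rows=[
    [0,0,-0.5,0,0,0,-1],
    [0,0,-1.5,0,0,0,-1],
    [0,0,-3,0,0,0,-1],
    [0,0,-3,0,0,0,-1],
    [0,0,-3,0,0,0,-1],
    [0,0,-3,0,0,0,-1],
    [0,0,-2,0,0,0,-1],
    [0,0,-1,0,0,0,-1],
    [0,0,0,0,0,0,-1],
    [0,0,0,0,0,0,-1],
    [0,0,0,0,0,0,-1],
  ],
)

```text
time: 6.32
tool_pos: [0.4764, -0.167, 0.2046]
tool_rot: [-0.001, 0.979, 0.203, -0.002]
contact_force: [0.3, -0.3, -4.4]
gripper_width: 0.691
grasp_force: 66.3
```

```bash
python3 g.py .5312 .0972 .1800 .2475
```

```text
t 6.32 pos [ 0.4764 -0.167   0.2046] F [ 0.28 -0.33 -4.36] w 0.691 q [-0.48 -0.2   1.93 -0.    1.42  0.68]
tool shift cm [ 15.54 -22.05   2.49] turn deg [-0.18  0.17  9.26]
```

Call:
move_arm(
  rows=[
    [0.75,-1.1,0,0,0,0,-1],
    [1.5,-2.2,0,0,0,0,-1],
    [1.5,-2.2,0,0,0,0,-1],
    [1.5,-2.2,0,0,0,0,-1],
    [1.5,-2.2,0,0,0,0,-1],
    [1.5,-2.2,0,0,0,0,-1],
    [1.5,-2.2,0,0,0,0,-1],
    [1.5,-2.2,0,0,0,0,-1],
    [1.5,-2.2,0,0,0,0,-1],
    [1.5,-2.2,0,0,0,0,-1],
    [0.75,-1.1,0,0,0,0,-1],
    [0,0,0,0,0,3,-1],
    [0,0,0,0,0,3.2,-1],
    [0,0,0,0,0,3,-1],
    [0,0,0.8,0,0,0,-1],
    [0,0,0.8,0,0,0,-1],
    [0,0,0.8,0,0,0,-1],
    [0,0,0,0,0,0,-1],
    [0,0,0,0,0,0,-1],
    [0,0,0,0,0,0,-1],
  ],
)

```text
time: 7.98
tool_pos: [0.5277, 0.0938, 0.183]
tool_rot: [0.0, 0.992, 0.124, -0.0]
contact_force: [-1.1, -0.2, -2.7]
gripper_width: 0.69
grasp_force: 66.1
```

```bash
python3 g.py .5312 .0972 .14 .2475
```

```text
t 7.98 pos [0.5277 0.0938 0.183 ] F [-1.08 -0.19 -2.75] w 0.69 q [ 0.04 -0.11  1.89 -0.    1.37  1.36]
tool shift cm [ 0.43 -0.24  4.3 ] turn deg [-0.    0.02  0.07]
```

Correct the position and hover at z≈0.142 (block underside ≈0.103), then check against the picture before setting it down.

Call:
move_arm(
  rows=[
    [0.2,-0.1,1,0,0,0,-1],
    [0.2,-0.1,1,0,0,0,-1],
    [0,0,1,0,0,0,-1],
    [0,0,0.8,0,0,0,-1],
    [0,0,0.2,0,0,0,-1],
    [0,0,0,0,0,0,-1],
    [0,0,0,0,0,0,-1],
    [0,0,0,0,0,0,-1],
    [0,0,0,0,0,0,-1],
  ],
)

```text
time: 8.73
tool_pos: [0.5317, 0.0969, 0.1441]
tool_rot: [0.0, 0.992, 0.124, 0.001]
contact_force: [0.6, -0.7, -3.5]
gripper_width: 0.69
grasp_force: 66.2
```

```bash
python3 g.py .5312 .0972 .1326 .2475
python3 - <<'E'
from h import *
from plant import manip
f=manip.grab_frame('scene'); pickle.dump(f,open('scene2.pkl','wb')); g=manip.grab_frame('top'); pickle.dump(g,open('top2.pkl','wb'))
a=cv2.resize(f['img'][130:210,215:300],None,fx=7,fy=7,interpolation=cv2.INTER_CUBIC)
cv2.imwrite('pics/c3.png',cv2.convertScaleAbs(a,alpha=1.5))
E
```

```text
t 8.73 pos [0.5317 0.0969 0.1441] F [ 0.61 -0.7  -3.47] w 0.69 q [ 0.04 -0.06  1.91 -0.    1.29  1.36]
tool shift cm [-0.04 -0.04  1.15] turn deg [ 0.02 -0.08  0.06]
```

View pics/c3.png

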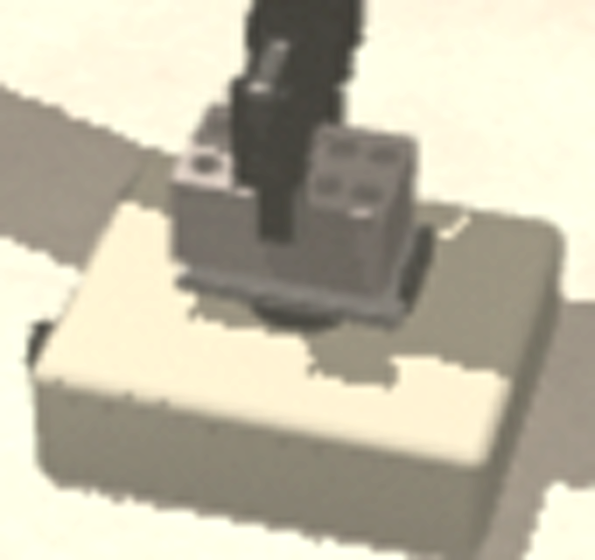

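Run:
```python
from h import *
P=(np.array([(177,260),(385,294)])+.5)/7-.5+[215,130]
f=F['scene']
for u in P:
    r=f['R'].T@np.linalg.solve(f['mtx'],np.r_[u,1]); C=-f['R'].T@f['t']; W=C+r*(.1055-C[2])/r[2]
    d=W[:2]-[.5349,.1044]; c,s=np.cos(.2475),np.sin(.2475); print(((c*d[0]+s*d[1])*1e3).round(1),((-s*d[0]+c*d[1])*1e3).round(1))
```

```text
-50.0 -35.7
44.1 -32.3
```

Run:
```python
from h import *
img=pickle.load(open('scene2.pkl','rb'))['img']; f=F['scene']; n='scene'
q=[.5349-.0025,.1044-.0045,.2475]; p=[.5349,.1044,.2475]
def rep(nm,q,a,b,z,w=2):
    A,B=place(q,np.array([a,b])/1e3,z); P,nn,o,k=edge(n,img,A,B,w); t=np.linspace(-.5,.5,len(o)); c=np.polyfit(t[k],o[k],1)
    W=[]
    for u in P[[0,-1]]+np.polyval(c,[-.5,.5])[:,None]*nn:
        r=f['R'].T@np.linalg.solve(f['mtx'],np.r_[u,1]); C=-f['R'].T@f['t']; W.append((C+r*(z-C[2])/r[2])[:2])
    W=(np.array(W)-p[:2])@np.array([[np.cos(p[2]),-np.sin(p[2])],[np.sin(p[2]),np.cos(p[2])]]); d=W[1]-W[0]
    print(nm,(1e3*W).round(1).tolist(),'yaw rel',np.arctan2(d[1],d[0]).round(4),k.sum(),np.std(o[k]-np.polyval(c,t[k])).round(2))
rep('bot',q,(-48,-30),(48,-30),.1055)
rep('top',q,(-48,-30),(48,-30),.1505)
rep('topL',q,(-48,-30),(-20,-30),.1505)
rep('topR',q,(15,-30),(48,-30),.1505)
rep('plat',p,(-52,-34),(52,-34),.094)
rep('platlow',p,(-52,-34),(52,-34),.086)
rep('blk end top',q,(48,-30),(48,30),.1505)
rep('blk end bot',q,(-48,-30),(-48,30),.1505)
```

```text
bot [[-42.8, -36.7], [36.6, -36.0]] yaw rel 0.0096 40 0.21
top [[-42.9, -35.9], [36.9, -37.7]] yaw rel -0.0222 32 0.5
topL [[-48.5, -36.9], [-25.2, -37.9]] yaw rel -0.0431 39 0.21
topR [[14.9, -38.0], [42.3, -38.3]] yaw rel -0.0104 40 0.22
plat [[-41.6, -42.3], [44.1, -41.4]] yaw rel 0.0109 32 0.37
platlow [[-41.6, -42.8], [44.0, -40.8]] yaw rel 0.0232 25 0.52
blk end top [[50.9, -30.8], [47.1, 20.2]] yaw rel 1.6465 37 0.29
blk end bot [[-52.0, -28.4], [-51.4, 21.1]] yaw rel 1.5577 32 0.41
```

Block and platform edges are parallel within measurement noise, and the block sits about 4 mm and 6 mm clear of the stops. I lower it slowly.

Call:
move_arm(
  rows=[
    [-0.1,0,0.3,0,0,0,-1],
    [0,0,0.3,0,0,0,-1],
    [0,0,0.2,0,0,0,-1],
    [0,0,0.1,0,0,0,-1],
    [0,0,0,0,0,0,-1],
    [0,0,0,0,0,0,-1],
  ],
)

```text
time: 9.33
tool_pos: [0.5301, 0.0966, 0.1341]
tool_rot: [-0.0, 0.992, 0.124, -0.0]
contact_force: [0.9, 0.6, -2.3]
gripper_width: 0.692
grasp_force: 66.2
```

Call:
move_arm(
  rows=[
    [0,0,0.05,0,0,0,-1],
    [0,0,0.05,0,0,0,-1],
    [0,0,0,0,0,0,-1],
    [0,0,0,0,0,0,-1],
  ],
)

```text
time: 9.67
tool_pos: [0.5302, 0.0966, 0.1333]
tool_rot: [-0.0, 0.992, 0.124, 0.0]
contact_force: [0.0, 0.5, -4.0]
gripper_width: 0.689
grasp_force: 66.2
```

Call:
move_arm(
  rows=[
    [0,0,0.05,0,0,0,-1],
    [0,0,0,0,0,0,-1],
    [0,0,0,0,0,0,-1],
  ],
)

```text
time: 9.92
tool_pos: [0.5302, 0.0966, 0.1328]
tool_rot: [0.0, 0.992, 0.124, -0.0]
contact_force: [-0.2, 0.2, -4.1]
gripper_width: 0.685
grasp_force: 66.2
```

Call:
move_arm(
  rows=[
    [0,0,0.05,0,0,0,-1],
    [0,0,0,0,0,0,-1],
    [0,0,0,0,0,0,-1],
  ],
)

```text
time: 10.17
tool_pos: [0.5303, 0.0966, 0.1326]
tool_rot: [0.0, 0.992, 0.124, 0.0]
contact_force: [-1.8, -0.3, -2.0]
gripper_width: 0.69
grasp_force: 66.4
```

Call:
move_arm(
  rows=[
    [0,0,0.05,0,0,0,-1],
    [0,0,0,0,0,0,-1],
    [0,0,0,0,0,0,-1],
  ],
)

```text
time: 10.42
tool_pos: [0.5304, 0.0967, 0.1326]
tool_rot: [0.0, 0.992, 0.124, 0.0]
contact_force: [-3.5, -0.8, 2.6]
gripper_width: 0.692
grasp_force: 66.9
```

Call:
move_arm(
  rows=[
    [0,0,0.03,0,0,0,-1],
    [0,0,0,0,0,0,-1],
    [0,0,0,0,0,0,-1],
  ],
)

```text
time: 10.67
tool_pos: [0.5305, 0.0966, 0.1326]
tool_rot: [0.0, 0.992, 0.124, 0.0]
contact_force: [-3.8, -0.3, 5.5]
gripper_width: 0.691
grasp_force: 67.3
```

Call:
move_arm(
  rows=[
    [0,0,-0.04,0,0,0,-1],
    [-0.05,0,0,0,0,0,-1],
    [-0.05,0,0,0,0,0,-1],
    [0,0,0,0,0,0,-1],
    [0,0,0,0,0,0,-1],
    [0,0,0,0,0,0,-1],
  ],
)

```text
time: 11.17
tool_pos: [0.5301, 0.0965, 0.1326]
tool_rot: [-0.0, 0.992, 0.124, 0.001]
contact_force: [2.9, 1.1, 3.5]
gripper_width: 0.688
grasp_force: 67.0
```

Call:
move_arm(
  rows=[
    [0.05,0,0,0,0,0,-1],
    [0.05,0,0,0,0,0,-1],
    [0,0,0,0,0,0,-1],
    [0,0,0,0,0,0,-1],
  ],
)

```text
time: 11.5
tool_pos: [0.5302, 0.0965, 0.1326]
tool_rot: [0.0, 0.992, 0.124, -0.0]
contact_force: [-1.8, 0.2, 6.0]
gripper_width: 0.689
grasp_force: 67.5
```

Call:
move_arm(
  rows=[
    [0.05,0,0,0,0,0,-1],
    [0.05,0,0,0,0,0,-1],
    [0,0,0,0,0,0,-1],
    [0,0,0,0,0,0,-1],
  ],
)

```text
time: 11.83
tool_pos: [0.5303, 0.0965, 0.1326]
tool_rot: [0.0, 0.992, 0.124, -0.001]
contact_force: [-5.5, -1.4, 8.5]
gripper_width: 0.691
grasp_force: 67.8
```

Call:
move_arm(
  rows=[
    [0,0,-0.03,0,0,0,-1],
    [0,0,-0.03,0,0,0,-1],
    [0,0,-0.03,0,0,0,-1],
    [0,0,0,0,0,0,-1],
    [0,0,0,0,0,0,-1],
  ],
)

```text
time: 12.25
tool_pos: [0.5303, 0.0965, 0.1326]
tool_rot: [0.0, 0.992, 0.124, -0.001]
contact_force: [-3.2, -1.6, 5.8]
gripper_width: 0.686
grasp_force: 67.3
```

Call:
move_arm(
  rows=[
    [0.05,0,0,0,0,0,-1],
    [0,0,0,0,0,0,-1],
    [0,0,0,0,0,0,-1],
    [0,0,0,0,0,0,-1],
  ],
)

```text
time: 12.58
tool_pos: [0.5308, 0.0967, 0.1326]
tool_rot: [0.0, 0.992, 0.124, -0.001]
contact_force: [-3.9, -0.4, 5.8]
gripper_width: 0.689
grasp_force: 67.3
```

Call:
move_arm(
  rows=[
    [0.05,0,0,0,0,0,-1],
    [0,0,0,0,0,0,-1],
    [0,0,0,0,0,0,-1],
    [0,0,0,0,0,0,-1],
  ],
)

```text
time: 12.92
tool_pos: [0.5313, 0.0968, 0.1326]
tool_rot: [0.0, 0.992, 0.124, -0.001]
contact_force: [-3.7, -0.4, 5.0]
gripper_width: 0.691
grasp_force: 67.3
```

Call:
move_arm(
  rows=[
    [0.03,0,-0.03,0,0,0,-1],
    [0.03,0,0,0,0,0,-1],
    [0.03,0,0,0,0,0,-1],
    [0,0,0,0,0,0,-1],
  ],
)

```text
time: 13.25
tool_pos: [0.5326, 0.0972, 0.1326]
tool_rot: [0.0, 0.992, 0.124, -0.001]
contact_force: [-1.5, -0.9, 1.7]
gripper_width: 0.687
grasp_force: 67.0
```

Call:
move_arm(
  rows=[
    [0.03,0,0,0,0,0,-1],
    [0.03,0,0,0,0,0,-1],
    [0,0,0,0,0,0,-1],
  ],
)

```text
time: 13.5
tool_pos: [0.5334, 0.0975, 0.1326]
tool_rot: [-0.0, 0.992, 0.124, -0.0]
contact_force: [-1.4, -0.7, 0.7]
gripper_width: 0.692
grasp_force: 66.8
```

Call:
move_arm(
  rows=[
    [0.03,0,0,0,0,0,-1],
    [0.02,0,0,0,0,0,-1],
    [0,0,0,0,0,0,-1],
  ],
)

```text
time: 13.75
tool_pos: [0.5339, 0.0977, 0.1326]
tool_rot: [-0.0, 0.992, 0.124, -0.0]
contact_force: [-1.2, -0.6, -1.1]
gripper_width: 0.686
grasp_force: 66.7
```

Call:
move_arm(
  rows=[
    [0.03,0,0,0,0,0,-1],
    [0.02,0,0,0,0,0,-1],
    [0,0,0,0,0,0,-1],
  ],
)

```text
time: 14.0
tool_pos: [0.5344, 0.0978, 0.1327]
tool_rot: [-0.0, 0.992, 0.124, -0.0]
contact_force: [0.7, 0.2, -2.2]
gripper_width: 0.691
grasp_force: 66.5
```

Call:
move_arm(
  rows=[
    [0.02,0,0.03,0,0,0,-1],
    [0.02,0,0,0,0,0,-1],
    [0,0,0,0,0,0,-1],
  ],
)

```text
time: 14.25
tool_pos: [0.5349, 0.0979, 0.1326]
tool_rot: [-0.0, 0.992, 0.124, -0.0]
contact_force: [0.7, 0.1, -2.3]
gripper_width: 0.688
grasp_force: 66.5
```

Call:
move_arm(
  rows=[
    [0.03,0,0.01,0,0,0,-1],
    [0.02,0,0,0,0,0,-1],
    [0,0,0,0,0,0,-1],
  ],
)

```text
time: 14.5
tool_pos: [0.5354, 0.0979, 0.1326]
tool_rot: [-0.0, 0.992, 0.124, 0.0]
contact_force: [0.1, -0.3, -2.0]
gripper_width: 0.69
grasp_force: 66.5
```

Call:
move_arm(
  rows=[
    [0.03,0,0.01,0,0,0,-1],
    [0.02,0,0,0,0,0,-1],
    [0,0,0,0,0,0,-1],
  ],
)

```text
time: 14.75
tool_pos: [0.5355, 0.098, 0.1327]
tool_rot: [0.0, 0.992, 0.124, -0.001]
contact_force: [-4.4, -1.3, 1.0]
gripper_width: 0.687
grasp_force: 66.6
```

Call:
move_arm(
  rows=[
    [0.02,0,0,0,0,0,-1],
    [0,0,0,0,0,0,-1],
    [0,0,0,0,0,0,-1],
  ],
)

```text
time: 15.0
tool_pos: [0.5355, 0.098, 0.1327]
tool_rot: [0.0, 0.992, 0.124, -0.001]
contact_force: [-5.4, -1.3, 1.9]
gripper_width: 0.688
grasp_force: 66.8
```

Call:
move_arm(
  rows=[
    [0.01,0,0,0,0,0,-1],
    [0,0,0,0,0,0,-1],
    [0,0,0,0,0,0,-1],
  ],
)

```text
time: 15.25
tool_pos: [0.5355, 0.098, 0.1327]
tool_rot: [0.0, 0.992, 0.124, -0.001]
contact_force: [-5.7, -1.4, 2.6]
gripper_width: 0.691
grasp_force: 66.8
```

Call:
move_arm(
  rows=[
    [0.02,0,0,0,0,0,-1],
    [0,0,0,0,0,0,-1],
    [0,0,0,0,0,0,-1],
    [0,0,0,0,0,0,-1],
    [0,0,0,0,0,0,-1],
    [0,0,0,0,0,0,-1],
    [0,0,0,0,0,0,-1],
    [0,0,0,0,0,0,-1],
  ],
)

```text
time: 15.92
tool_pos: [0.5356, 0.098, 0.1327]
tool_rot: [0.0, 0.992, 0.124, -0.001]
contact_force: [-7.1, -1.5, 1.9]
gripper_width: 0.684
grasp_force: 66.9
```

```bash
python3 g.py .5343 .1042 .1326 .2475
```

```text
t 15.92 pos [0.5356 0.098  0.1327] F [-7.09 -1.49  1.89] w 0.684 q [ 0.04 -0.03  1.9  -0.    1.27  1.37]
tool shift cm [ 0.03 -0.64  0.01] turn deg [0.   0.15 0.08]
```

Call:
move_arm(
  rows=[
    [-0.04,0,0,0,0,0,-1],
    [-0.04,0,0,0,0,0,-1],
    [-0.02,0,-0.02,0,0,0,-1],
    [0,0,0,0,0,0,-1],
    [0,0,0,0,0,0,-1],
  ],
)

```text
time: 16.33
tool_pos: [0.5355, 0.098, 0.1326]
tool_rot: [-0.0, 0.992, 0.124, 0.0]
contact_force: [-1.7, 0.3, -2.3]
gripper_width: 0.69
grasp_force: 66.5
```

Call:
move_arm(
  rows=[
    [0,-0.03,0,0,0,0,-1],
    [0,-0.03,0,0,0,0,-1],
    [0,-0.03,0,0,0,0,-1],
    [0,0,0,0,0,0,-1],
  ],
)

```text
time: 16.67
tool_pos: [0.5352, 0.0988, 0.1327]
tool_rot: [-0.0, 0.992, 0.124, 0.0]
contact_force: [-0.3, -0.8, -2.7]
gripper_width: 0.688
grasp_force: 66.4
```

Call:
move_arm(
  rows=[
    [0,-0.03,0,0,0,0,-1],
    [0,-0.03,0,0,0,0,-1],
    [0,0,0,0,0,0,-1],
  ],
)

```text
time: 16.92
tool_pos: [0.535, 0.0996, 0.1327]
tool_rot: [-0.0, 0.992, 0.124, 0.0]
contact_force: [-0.7, -0.2, -3.9]
gripper_width: 0.688
grasp_force: 66.4
```

Call:
move_arm(
  rows=[
    [0,-0.03,0.03,0,0,0,-1],
    [0,-0.03,0,0,0,0,-1],
    [0,0,0,0,0,0,-1],
  ],
)

```text
time: 17.17
tool_pos: [0.5349, 0.0999, 0.1326]
tool_rot: [0.0, 0.992, 0.124, 0.0]
contact_force: [-1.1, -1.1, -2.4]
gripper_width: 0.689
grasp_force: 66.4
```

Call:
move_arm(
  rows=[
    [0,-0.03,0.01,0,0,0,-1],
    [0,-0.03,0,0,0,0,-1],
    [0,0,0,0,0,0,-1],
  ],
)

```text
time: 17.42
tool_pos: [0.5348, 0.1004, 0.1326]
tool_rot: [0.0, 0.992, 0.124, 0.0]
contact_force: [-2.0, -2.6, -1.2]
gripper_width: 0.685
grasp_force: 66.5
```

Call:
move_arm(
  rows=[
    [0,-0.03,0.01,0,0,0,-1],
    [0,-0.02,0,0,0,0,-1],
    [0,0,0,0,0,0,-1],
  ],
)

```text
time: 17.67
tool_pos: [0.5347, 0.1008, 0.1326]
tool_rot: [0.0, 0.992, 0.124, 0.0]
contact_force: [-2.0, -4.4, 1.3]
gripper_width: 0.693
grasp_force: 66.7
```

Call:
move_arm(
  rows=[
    [0,-0.03,0,0,0,0,-1],
    [0,-0.02,0,0,0,0,-1],
    [0,0,0,0,0,0,-1],
  ],
)

```text
time: 17.92
tool_pos: [0.5346, 0.1013, 0.1326]
tool_rot: [0.0, 0.992, 0.124, 0.0]
contact_force: [-2.8, -4.7, 1.4]
gripper_width: 0.686
grasp_force: 66.8
```

Call:
move_arm(
  rows=[
    [-0.03,0,-0.02,0,0,0,-1],
    [-0.02,0,0,0,0,0,-1],
    [0,0,0,0,0,0,-1],
  ],
)

```text
time: 18.17
tool_pos: [0.5344, 0.1018, 0.1326]
tool_rot: [-0.0, 0.992, 0.124, 0.001]
contact_force: [1.3, -0.6, -1.2]
gripper_width: 0.692
grasp_force: 66.6
```

Call:
move_arm(
  rows=[
    [0,-0.03,0,0,0,0,-1],
    [0,-0.02,0,0,0,0,-1],
    [0,0,0,0,0,0,-1],
  ],
)

```text
time: 18.42
tool_pos: [0.5342, 0.1022, 0.1326]
tool_rot: [-0.0, 0.992, 0.124, 0.0]
contact_force: [1.7, -1.2, -1.2]
gripper_width: 0.685
grasp_force: 66.6
```

Call:
move_arm(
  rows=[
    [0,-0.03,0,0,0,0,-1],
    [0,-0.02,0,0,0,0,-1],
    [0,0,0,0,0,0,-1],
  ],
)

```text
time: 18.67
tool_pos: [0.5339, 0.1025, 0.1326]
tool_rot: [-0.0, 0.992, 0.124, 0.0]
contact_force: [0.8, -0.8, -1.1]
gripper_width: 0.685
grasp_force: 66.5
```

Call:
move_arm(
  rows=[
    [0,-0.03,0,0,0,0,-1],
    [0,-0.02,0,0,0,0,-1],
    [0,0,0,0,0,0,-1],
  ],
)

```text
time: 18.92
tool_pos: [0.5337, 0.1029, 0.1326]
tool_rot: [0.0, 0.992, 0.124, 0.0]
contact_force: [0.5, -1.4, 0.2]
gripper_width: 0.687
grasp_force: 66.5
```

Call:
move_arm(
  rows=[
    [0,-0.03,0,0,0,0,-1],
    [0,-0.02,0,0,0,0,-1],
    [0,0,0,0,0,0,-1],
  ],
)

```text
time: 19.17
tool_pos: [0.5335, 0.1033, 0.1326]
tool_rot: [0.0, 0.992, 0.124, 0.0]
contact_force: [0.6, -1.3, 0.2]
gripper_width: 0.691
grasp_force: 66.6
```

Call:
move_arm(
  rows=[
    [0,-0.03,0,0,0,0,-1],
    [0,-0.02,0,0,0,0,-1],
    [0,0,0,0,0,0,-1],
  ],
)

```text
time: 19.42
tool_pos: [0.5334, 0.1038, 0.1326]
tool_rot: [0.0, 0.992, 0.124, 0.0]
contact_force: [0.3, -1.0, -0.1]
gripper_width: 0.689
grasp_force: 66.6
```

Call:
move_arm(
  rows=[
    [0,-0.03,0,0,0,0,-1],
    [0,-0.02,0,0,0,0,-1],
    [0,0,0,0,0,0,-1],
  ],
)

```text
time: 19.67
tool_pos: [0.5333, 0.1043, 0.1326]
tool_rot: [0.0, 0.992, 0.124, 0.0]
contact_force: [0.4, -1.7, 0.2]
gripper_width: 0.687
grasp_force: 66.6
```

Call:
move_arm(
  rows=[
    [0,-0.03,0,0,0,0,-1],
    [0,-0.02,0,0,0,0,-1],
    [0,0,0,0,0,0,-1],
  ],
)

```text
time: 19.92
tool_pos: [0.5333, 0.1047, 0.1326]
tool_rot: [0.0, 0.992, 0.124, 0.0]
contact_force: [0.3, -2.5, 1.6]
gripper_width: 0.689
grasp_force: 66.7
```

Call:
move_arm(
  rows=[
    [0,-0.03,0,0,0,0,-1],
    [0,-0.01,0,0,0,0,-1],
    [0,0,0,0,0,0,-1],
  ],
)

```text
time: 20.17
tool_pos: [0.5332, 0.1048, 0.1326]
tool_rot: [0.001, 0.992, 0.124, 0.0]
contact_force: [0.6, -4.6, 0.7]
gripper_width: 0.689
grasp_force: 66.8
```

Contact on the side stop: motion has stopped and the force is climbing.

Call:
move_arm(
  rows=[
    [0,-0.03,0,0,0,0,-1],
    [0,0,0,0,0,0,-1],
    [0,0,0,0,0,0,-1],
  ],
)

```text
time: 20.42
tool_pos: [0.5332, 0.1048, 0.1327]
tool_rot: [0.001, 0.992, 0.124, 0.0]
contact_force: [1.6, -6.3, 0.6]
gripper_width: 0.686
grasp_force: 66.8
```

Call:
move_arm(
  rows=[
    [0,-0.01,0,0,0,0,-1],
    [0,0,0,0,0,0,-1],
    [0,0,0,0,0,0,-1],
  ],
)

```text
time: 20.67
tool_pos: [0.5332, 0.1048, 0.1326]
tool_rot: [0.001, 0.992, 0.124, 0.0]
contact_force: [1.2, -6.0, 1.2]
gripper_width: 0.694
grasp_force: 66.8
```

Call:
move_arm(
  rows=[
    [0,-0.01,0,0,0,0,-1],
    [0,0,0,0,0,0,-1],
    [0,0,0,0,0,0,-1],
    [0,0,0,0,0,0,-1],
    [0,0,0,0,0,0,-1],
    [0,0,0,0,0,0,-1],
    [0,0,0,0,0,0,-1],
    [0,0,0,0,0,0,-1],
  ],
)

```text
time: 21.33
tool_pos: [0.5332, 0.1048, 0.1326]
tool_rot: [0.001, 0.992, 0.124, 0.0]
contact_force: [1.9, -7.4, 1.6]
gripper_width: 0.691
grasp_force: 66.8
```

Call:
move_arm(
  rows=[
    [0,0.03,0,0,0,0,-1],
    [0,0.03,0,0,0,0,-1],
    [0,0.02,0,0,0,0,-1],
    [0,0,0,0,0,0,-1],
    [0.03,0,0,0,0,0,-1],
    [0.02,0,0,0,0,0,-1],
    [0,0,0,0,0,0,-1],
  ],
)

```text
time: 21.92
tool_pos: [0.5333, 0.1048, 0.1326]
tool_rot: [0.0, 0.992, 0.124, -0.001]
contact_force: [-2.0, -5.7, 2.7]
gripper_width: 0.688
grasp_force: 67.0
```

```bash
python3 g.py .5356 .1054 .1326 .2475
```

```text
t 21.92 pos [0.5333 0.1048 0.1326] F [-1.96 -5.68  2.66] w 0.688 q [ 0.06 -0.04  1.91 -0.    1.27  1.38]
tool shift cm [ 0.24 -0.    0.  ] turn deg [0.02 0.08 0.07]
```

Call:
move_arm(
  rows=[
    [0,0.03,-0.02,0,0,0,-1],
    [0,0.03,-0.01,0,0,0,-1],
    [0,0,0,0,0,0,-1],
    [0,0,0,0,0,0,-1],
    [0,0,0,0,0,0,-1],
  ],
)

```text
time: 22.33
tool_pos: [0.5333, 0.1047, 0.1326]
tool_rot: [-0.0, 0.992, 0.124, -0.001]
contact_force: [-2.8, -2.4, 3.2]
gripper_width: 0.69
grasp_force: 66.9
```

```bash
python3 g.py .5356 .1054 .1326 .2475
```

```text
t 22.33 pos [0.5333 0.1047 0.1326] F [-2.84 -2.39  3.18] w 0.69 q [ 0.06 -0.04  1.91  0.    1.27  1.38]
tool shift cm [ 0.24 -0.01  0.  ] turn deg [-0.04  0.07  0.07]
```

Call:
move_arm(
  rows=[
    [0,0,-0.03,0,0,0,-1],
    [0,0,-0.02,0,0,0,-1],
    [0,0,0,0,0,0,-1],
    [0,0,0,0,0,0,-1],
    [0,0,0,0,0,0,-1],
  ],
)

```text
time: 22.75
tool_pos: [0.5334, 0.1047, 0.1327]
tool_rot: [-0.0, 0.992, 0.124, -0.0]
contact_force: [-0.3, -0.9, -3.2]
gripper_width: 0.691
grasp_force: 66.3
```

```bash
python3 g.py .5356 .1054 .1326 .2475
python3 - <<'E'
from h import *
from plant import manip
f=manip.grab_frame('scene')
a=cv2.resize(f['img'][130:210,215:300],None,fx=7,fy=7,interpolation=cv2.INTER_CUBIC)
cv2.imwrite('pics/c4.png',cv2.convertScaleAbs(a,alpha=1.5))
E
```

```text
t 22.75 pos [0.5334 0.1047 0.1327] F [-0.34 -0.85 -3.16] w 0.691 q [ 0.06 -0.04  1.91  0.    1.27  1.38]
tool shift cm [ 0.23 -0.02  0.01] turn deg [-0.05  0.03  0.05]
```

View pics/c4.png

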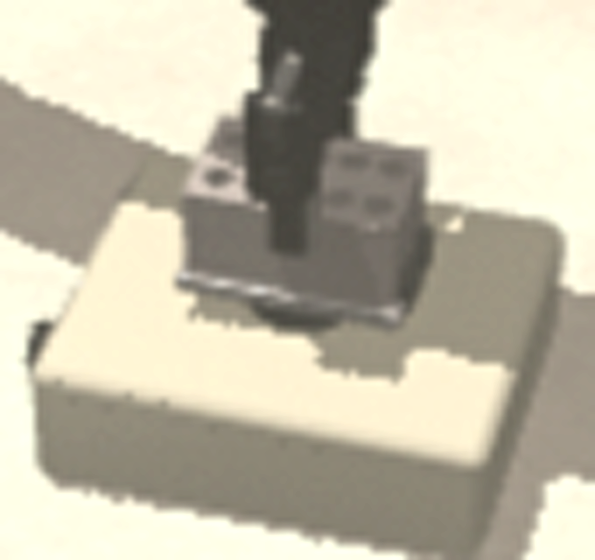

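The picture shows the block seated squarely with an even rim strip along its front, from (185,278) to (400,315). I release it.

Call:
move_arm(
  rows=[
    [0,0,0.01,0,0,0,-1],
    [0,0,0,0,0,0,-1],
    [0,0,0,0,0,0,0.4],
    [0,0,0,0,0,0,0.5],
    [0,0,0,0,0,0,0.7],
    [0,0,0,0,0,0,1],
    [0,0,0,0,0,0,1],
    [0,0,0,0,0,0,1],
    [0,0,0,0,0,0,1],
  ],
)

```text
time: 23.55
tool_pos: [0.5339, 0.1044, 0.1335]
tool_rot: [0.0, 0.992, 0.124, 0.0]
contact_force: [-0.0, -0.4, 0.8]
gripper_width: 1.006
grasp_force: 0.0
```

Call:
move_arm(
  rows=[
    [0,0,-0.5,0,0,0,1],
    [0,0,-1,0,0,0,1],
    [0,0,-2,0,0,0,1],
    [0,0,-3,0,0,0,1],
    [0,0,-3,0,0,0,1],
    [0,0,-3,0,0,0,1],
    [0,0,-2,0,0,0,1],
    [-4,0,0,0,0,0,1],
    [-4,0,0,0,0,0,1],
    [-2,0,0,0,0,0,1],
    [0,0,0,0,0,0,1],
    [0,0,0,0,0,0,1],
  ],
)

```text
time: 24.55
tool_pos: [0.4366, 0.0797, 0.2795]
tool_rot: [0.0, 0.992, 0.124, 0.001]
contact_force: [0.4, 0.3, -0.1]
gripper_width: 1.0
grasp_force: 0.0
```

```bash
python3 g.py .5356 .1054 .1326 .2475
python3 - <<'E'
from h import *
from plant import manip
f=manip.grab_frame('scene');g=manip.grab_frame('top'); pickle.dump((f,g),open('end.pkl','wb'))
a=cv2.resize(f['img'][130:210,215:300],None,fx=7,fy=7,interpolation=cv2.INTER_CUBIC)
b=cv2.resize(g['img'][175:225,205:245],None,fx=5,fy=5,interpolation=cv2.INTER_CUBIC)
c=np.zeros((560,800,3),np.uint8); c[:,:595]=a; c[:250,598:798]=b
cv2.imwrite('pics/c5.png',cv2.convertScaleAbs(c,alpha=1.4))
E
```

```text
t 24.55 pos [0.4366 0.0797 0.2795] F [ 0.44  0.31 -0.13] w 1.0 q [ 0.01 -0.42  1.98  0.    1.58  1.34]
tool shift cm [10.18 -0.07 14.72] turn deg [ 0.04 -0.17  0.04]
```

View pics/c5.png

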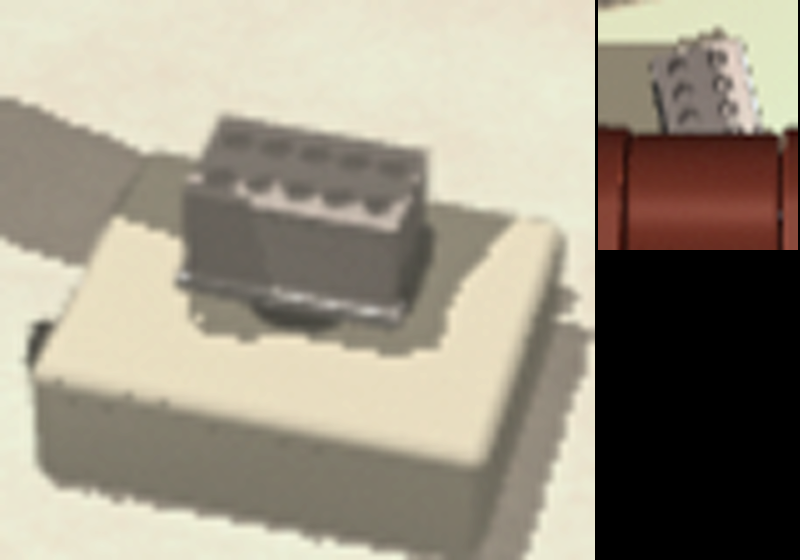

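Run:
```python
from h import *
CROP['scene']=(215,130,7)
i=np.arange(5)-2
L=np.r_[np.c_[i*18.,0*i+13.9],np.c_[i*18.,0*i-13.9]]/1e3
S=[(238,138),(278,146),(318,152),(357,160),(397,167),(222,178),(260,186),(299,190),(340,196),(379,205)]
r=least_squares(lambda q:(proj('scene',place(q,L,.138))-px('scene',S)).ravel(),[.53,.1,.25]); print(r.x.round(4),np.sqrt(np.mean(r.fun**2)))
img=pickle.load(open('end.pkl','rb'))[0]['img']
q=[.5343,.1042,.2475]
for nm,a,b,z in (('bF',(-48,-30),(48,-30),.0945),('tF',(-48,-30),(48,-30),.139),('tB',(-48,30),(48,30),.139),('pF',(-52,-34),(52,-34),.094)):
    A,B=place(q,np.array([a,b])/1e3,z);P,nn,o,k=edge('scene',img,A,B,2.5);t=np.linspace(-.5,.5,len(o));c=np.polyfit(t[k],o[k],1)
    W=[]; f=F['scene']
    for u in P[[0,-1]]+np.polyval(c,[-.5,.5])[:,None]*nn:
        d=f['R'].T@np.linalg.solve(f['mtx'],np.r_[u,1]); C=-f['R'].T@f['t']; W.append((C+d*(z-C[2])/d[2])[:2]-q[:2])
    W=np.array(W)@np.array([[np.cos(q[2]),-np.sin(q[2])],[np.sin(q[2]),np.cos(q[2])]]);d=W[1]-W[0]
    print(nm,(W*1e3).round(1).tolist(),np.arctan2(d[1],d[0]).round(4),k.sum())
```

```text
[0.5341 0.1059 0.2522] 0.17178351014401985
bF [[-37.8, -41.5], [40.4, -34.0]] 0.0952 36
tF [[-39.9, -29.4], [39.8, -30.1]] -0.0083 35
tB [[-39.8, 30.1], [39.8, 30.2]] 0.0018 40
pF [[-42.0, -40.6], [43.0, -33.1]] 0.0876 22
```

Block yaw and position agree with the platform within measurement error, and the gripper is clear, so I hand in.

```bash
python3 -c "
from plant import manip
print(manip.job_done())"
```

```text
the job is handed in; nothing more can be done
None
```

I set the block on the platform, pressed it on the end stop and then the side stop (about 7 N each at the wrist, held half a second), released it and handed the job in at about 25 s; my last camera check put it square and centred within measurement error, but no verdict came back.

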